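Mesh the power head with a mini chopper and hold it pressed

ROBOT

A 6-joint arm with a two-finger parallel gripper is mounted at the origin on a cart in front of the work surface, level with it; the furniture and walls round the work are solid. World frame = base frame: x ahead of the robot, y to its left, z up, the work surface at z = 0. Lengths are in mm, angles in rad, forces in N, time in s.
With the tool pointing down it reaches from about 275 to 750 mm from the base axis. Payload 10.2 kg.
Tool frame: the origin (TCP) lies on the centre line of the jaws, within the pads' length; the fingertips stand 8 mm ahead of it and the grasp point (between the pads) lies 11 mm behind it; x points along the fingers, y is the direction in which the jaws open and shut, and the axes are right-handed (so a half turn about x gives the same grasp; the last joint's range is limited). The gripper opens to 85 mm and grips with 20 to 120 N. Pads are 22 mm wide; open, the fingers measure 114 mm over their backs; the gripper's body (76 mm by 85 mm) begins 54 mm behind the grasp point. The pads swing forward as they close: fully open they stand 13 mm farther back than shut.
Start: joints at [0.987, 0.313, 1.498, -0, 1.331, -0.223], TCP at [185.35, 491.199, 208.594] pointing down, gripper open.
Joint ranges: [-2.94, 2.94], [-0.97, 2.17], [0.19, 2.56], [-1.23, 4.37], [0.02, 3.11], [-2.88, 2.88]. Speed limits (rad/s): [2.39, 2.39, 3.01, 3.14, 3.14, 3.14].

INTERFACE

Orientations are given as a unit quaternion [w, x, y, z].
In Python, from rig import ctrl, vision, workorder gives the robot as it stands. The module is installed in compiled form; this text tells all that it offers.
- The arm moves only by the shell command python3 -m jog 'ROWS' [OPENING] [FORCE]. ROWS is JSON, a list that holds one entry, the list of rows, each a list of 6 numbers: the shift along the tool's x, y, z in m, then the turn, a rotation vector about the tool's x, y, z in rad. A call has 1 to 12 rows; each row shifts and turns the commanded pose from where the row before left it, along the tool's axes as they then stand; what a row does not reach is not made up. A row lasts 1/8 s, in which the tool goes at most 62.5 mm and 10.7 degrees, less where a joint would pass 70% of its speed; a pose out of reach is approached as far as the arm can. A call is refused whole if a number of a shift passes 0.0625 or a number of a turn 0.188, either way. A call with a gripper value outside its range is refused whole. OPENING is the closure in counts, from 0 (fully open) to 255 (shut), set as the call begins (- or left out, the last holds). The fingers move at their own pace and stop on an object; FORCE is the grip in N (left out, the last holds). Time passes only in rows, so rows that do not move let the fingers close. It gives the time, the measured TCP pose, the force and the opening at its end, in the units of the state.
- ctrl.sense(): the state, without advancing time (a new reading comes with each control period).
- vision.capture(name): name is "scene" or "top" or "wrist"; returns a dict with "image" (420x560x3 uint8, red, green, blue), "mtx" (3x3 intrinsics, pixels), "k1" (the pictures are not rectified: a ray, as slopes to the right and down, at radius r is drawn at 1 + k1 r^2 times it, then the intrinsics apply), "R" (3x3) and "t" (3): a world point X has camera coordinates R X + t; the wrist camera has in their place "hand_eye" (4x4, takes a point from camera to tool coordinates, whose origin is the TCP and whose axes are the tool frame's). Camera axes: x right, y down, z forward; pixel columns grow to the right and rows downward; lengths in mm; the calibration is good to about 2 mm. A picture is of the moment at which its call begins: read the wrist's pose just before it. There is no depth.
- workorder.finish_job(): hands the job in, once; it reports no verdict.
The state is a dict: "time_s": time; "joints": joint angles; "dq": joint speeds; "tau": joint torques, N m; "eef_pos": TCP position; "ee_rot": TCP orientation; "force": force on the tool from outside, world axes, zero at the start; "wrist_torque": the same for the moment, N m; "grip_width": opening from 0.0 (shut) to 1.0 (fully open).
Only numpy, scipy, OpenCV 4.12 (cv2) and the standard library are available. Lean on these libraries where they do the work, as an engineer would, in place of code of your own. Each camera call takes 0.05 s, during which the arm holds its last target.

TASK

The mini chopper has been washed and put together except for its power head, which is parked in one of the two pockets of the accessory tray. Lift the power head out, turn it until the cross-shaped drive under it meshes with the cross-shaped orange socket in the chopper's lid (do not force it while the teeth stand crossed) and slide it home. Then press it straight down on the sprung start collar as far as it goes, and finish while still gripping the head and holding it pressed; leave the spare blade, the mug and the jar where they stand.

Things in the scene. Friction and masses are not known exactly. Their poses are not given: they have to be found in the camera images.
- power_head: cordless power head, 0.26-0.40 kg. Origin: centre of its flat underside, z up. Charcoal round foot 68 mm wide, 0-26 mm up; cream grip part above: flat faces 30-76 mm up, 56 mm apart at y = +-28 mm (grip across these, best 50-65 mm up), 64 mm long in x, rounded edges; cap to 88 mm. Starts upright, origin 22 mm up, on a ring in either pocket, long side within 30 deg of the tray's long side
- drive_tip (a point): middle of the lower end of the orange drive that hangs 16 mm below the head's underside, axes as the head's: a cross of two bars along the head's x and y axes (along and across its flat faces), each 32 mm long, 7 mm thick, its last 4 mm tapered to 29.5 x 4.5 mm
- socket_mouth (a point): middle of the mouth of the orange drive socket in the middle of the chopper's lid, 90 mm above the worktop, z up. Its recess is a cross with arms along this point's x and y axes, 10 mm wide, 35 mm tip to tip, 18 mm deep: the drive enters at four headings 90 deg apart. The socket turns with the blade about z, starts at any angle and stays put (about 0.08 N m turns it)
- chopper: mini chopper: clear bowl, light grey round lid 127 mm wide, lid top 90 mm above the worktop; fixed by suction feet. Origin: centre of its underside. Round the orange socket (43 mm wide) stands the charcoal start collar, a ring 49 mm inside, 66 mm outside, its top 98 mm above the worktop when up
- collar (a joint): the sprung start collar, metres: 0 up, 0.0075 pressed down to its stop. It starts to move at 5 N, more than the head weighs, and takes 8.75 N at the stop. The head's foot meets it when the drive is 8 mm deep in the socket; at the stop the drive is 15.5 mm deep. The chopper runs only while the collar is down
- parts_tray: light grey accessory tray, 180 (x) x 92 (y) x 30 mm, walls 4 mm, fixed to the worktop. Origin: centre of its underside. Two pockets side by side in x, centres 44 mm either side of the origin, each with a parking ring 46 mm inside, 60 mm outside, top 22 mm above the worktop
- spare_blade: spare blade, cream hub 44 mm tall with two steel blades, 66 mm across, standing in the other pocket; origin at the centre of its underside. Bystander
- mug_3: mint green mug, upside down, 89 x 124 x 91 mm, origin at the centre of its underside. Bystander
- cinnamon_jar: small spice jar, 47 mm wide, 98 mm tall, origin at the centre of its underside. Bystander
Not all that is in view belongs to the job. What is shaped like the power_head but red or yellow is not meant.

How it is judged (in metres and radians):
On the way, in this order (a step that is already met when the one before it is completed fails the run):
1. the power head is lifted clear of the tray in the gripper (height (world z) of drive_tip above 0.05 m and contact force between the fingers and power_head above 0.5 N and contact force between parts_tray and power_head below 0.1 N), for 0.2 s.
2. the drive has dropped at least 4 mm into the socket (z of drive_tip in the frame of socket_mouth below -0.004 m and horizontal distance between drive_tip and socket_mouth below 0.004 m), for 0.05 s.
At the end, for the whole second after the job is handed in: the drive is more than 12.5 mm deep in the socket (15.5 mm at the stop) and centred within 3 mm, the head upright within 0.08 rad, at rest and in the fingers, and the robot still holds it pressed on the collar, which is down more than 5.5 of its 7.5 mm (z of drive_tip in the frame of socket_mouth below -0.0125 m and horizontal distance between drive_tip and socket_mouth below 0.003 m and angle between power_head's own z axis and vertical below 0.08 rad and value of joint collar above 0.0055 m and contact force between the fingers and power_head above 1.5 N and contact force between chopper and power_head above 4 N and linear speed of power_head below 0.02 m/s); the arm keeps its last pose, push and grip.
It fails at once if the drive is forced down with more than 45 N while it is not in the socket (contact force between chopper and power_head above 45 N and z of drive_tip in the frame of socket_mouth above -0.004 m).
It fails at once if the spare blade, the mug or the jar is moved by more than 30 mm (distance of any of spare_blade, mug_3, cinnamon_jar from where it was at the start of the episode above 0.03 m).
It also fails if it takes over 45 s, if anything falls off the work surface, if the arm or the gripper's body presses on something with over 40 N, if the wrist force passes 120 N, or if a joint passes its speed limit or range.

## Working session

There is one attempt and no reset: what is moved stays moved. The work goes in short steps, Python scripts to look and compute and a shell command to move; the robot and the scene stay as the last step left them, time stands still between calls to the robot, and variables do not carry over. Pictures are saved under pics/ and viewed, and the job is handed in when it is done.

```bash
mkdir -p pics; ls
python3 - <<'E'
from rig import ctrl, vision
import cv2, numpy as np, json
print(ctrl.sense())
for n in ["scene","top","wrist"]:
    c=vision.capture(n); cv2.imwrite(f"pics/{n}0.png",c["image"][:,:,::-1])
    print(n,{k:(np.round(v,4).tolist() if not np.isscalar(v) else v) for k,v in c.items() if k!="image"})
E
```

```text
pics
{'time_s': 0.0, 'joints': array([ 9.86589839e-01,  3.13478753e-01,  1.49848964e+00, -3.34352742e-06,
        1.33101729e+00, -2.23410912e-01]), 'dq': array([-0.0025538 ,  0.00285775, -0.00237233, -0.00015735,  0.00140648,
       -0.00014693]), 'tau': array([-5.18609904e-04, -4.12265611e+01, -2.59741223e+01, -1.08092336e-04,
        4.09863365e-03,  9.84089047e-05]), 'eef_pos': array([185.17631212, 490.92554021, 208.0006138 ]), 'ee_rot': array([ 0.69543955,  0.12641609,  0.69582448, -0.12732279]), 'force': array([ 0.10327726, -0.72893039,  0.15223007]), 'wrist_torque': array([-0.04824626,  0.00884371,  0.02626531]), 'grip_width': 0.9980353570752487}
scene {'mtx': [[474.3777, 0.0, 274.378], [0.0, 474.3777, 207.1519], [0.0, 0.0, 1.0]], 'k1': -0.09094763532212205, 'R': [[0.8459, -0.5333, 0.004], [-0.4058, -0.6485, -0.6441], [0.3461, 0.5432, -0.765]], 't': [-300.0445, 550.9953, 706.3174]}
top {'mtx': [[528.5833, 0.0, 280.1562], [0.0, 528.5833, 208.6549], [0.0, 0.0, 1.0]], 'k1': -0.1491697211118302, 'R': [[0.008, -1.0, -0.0033], [-0.9977, -0.0077, -0.068], [0.068, 0.0038, -0.9977]], 't': [379.8271, 588.531, 1008.2776]}
wrist {'mtx': [[355.5957, 0.0, 278.7216], [0.0, 355.5957, 207.9626], [0.0, 0.0, 1.0]], 'k1': -0.078119295005956, 'hand_eye': [[-0.0005, -0.2974, 0.9548, -164.1455], [1.0, 0.0, 0.0005, 0.3149], [-0.0002, 0.9548, 0.2974, -75.14], [0.0, 0.0, 0.0, 1.0]]}
```

View pics/scene0.png

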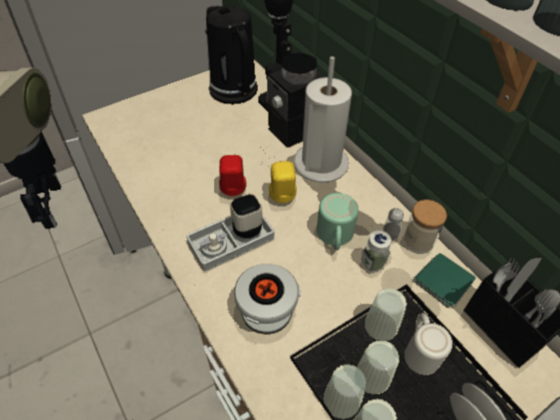

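View pics/top0.png

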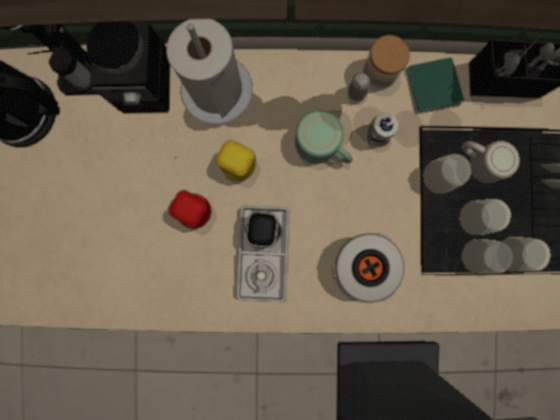

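View pics/wrist0.png

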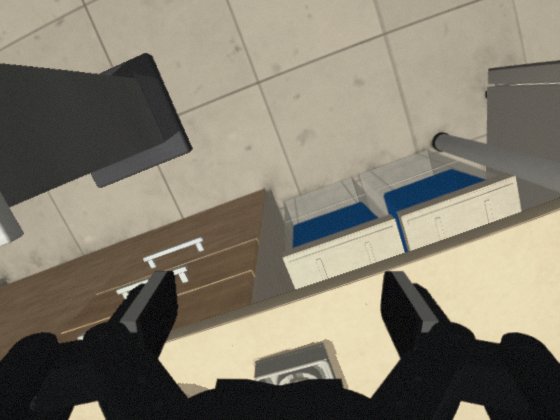

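Candidates in the top view are the red head (190,209), the yellow head (237,160), and the cream head with a charcoal cap in the tray's upper pocket (263,228). By the description I want the last one. Next I'll check it in a close crop and measure.

```bash
cat > h.py <<'E'
import numpy as np, cv2
from rig import ctrl, vision
from scipy.spatial.transform import Rotation as Rn
def rot(s): q=s["ee_rot"]; return Rn.from_quat([q[1],q[2],q[3],q[0]]).as_matrix()
def cap(n):
    s=ctrl.sense(); c=vision.capture(n)
    if n=="wrist":
        H=c["hand_eye"]; Rt=rot(s); Rw=Rt@H[:3,:3]; tw=Rt@H[:3,3]+s["eef_pos"]
        c["R"]=Rw.T; c["t"]=-Rw.T@tw
    c["R"]=np.array(c["R"]); c["t"]=np.array(c["t"]); return c
def ray(c,px):
    px=np.atleast_2d(np.array(px,float)); K=c["mtx"]
    d=np.array([c["k1"],0,0,0,0],float)
    # drawn = (1+k1 r^2) * slope
    u=cv2.undistortPoints(px.reshape(-1,1,2),np.array(K),d).reshape(-1,2)
    v=np.c_[u,np.ones(len(u))]@c["R"]; o=-c["R"].T@c["t"]
    return o,v
def plane(c,px,z):
    o,v=ray(c,px); return o+v*((z-o[2])/v[:,2])[:,None]
def proj(c,X):
    X=np.atleast_2d(np.array(X,float)); d=np.array([c["k1"],0,0,0,0],float)
    p,_=cv2.projectPoints(X,cv2.Rodrigues(c["R"])[0],c["t"].reshape(3,1),np.array(c["mtx"]),d); return p.reshape(-1,2)
E
python3 - <<'E'
from h import *
for n,(a,b,w,h) in {"top":(220,190,200,130),"scene":(170,180,160,150)}.items():
    c=cap(n); cv2.imwrite(f"pics/{n}_crop.png",cv2.resize(c["image"][b:b+h,a:a+w,::-1],None,fx=4 if n=="top" else 3.75,fy=4 if n=="top" else 3.75,interpolation=cv2.INTER_CUBIC))
    hsv=cv2.cvtColor(c["image"],cv2.COLOR_RGB2HSV)
    m=((hsv[...,0]<16)&(hsv[...,1]>190)&(hsv[...,2]>120)).astype(np.uint8)
    k,l,st,ce=cv2.connectedComponentsWithStats(m)
    print(n,[(st[i].tolist(),ce[i].round(1).tolist()) for i in range(1,k) if st[i][4]>60])
c=cap("top")
print("tray corners@30",plane(c,[[240,207],[287,208],[286,299],[238,299]],30).round(0).tolist())
print("cap@88",plane(c,[[263,228.5]],88).round(0), "socket@90", plane(c,[[370.5,267.5]],90).round(0))
print("mug,jar",plane(c,[[320,135],[383,128]],90).round(0))
E
```

```text
top [([173, 193, 32, 30, 623], [187.8, 207.6]), ([359, 257, 23, 23, 210], [370.4, 267.6])]
scene [([220, 156, 22, 18, 361], [230.7, 164.6]), ([256, 280, 21, 19, 229], [265.9, 288.8])]
tray corners@30 [[587.0, 462.0, 30.0], [586.0, 371.0, 30.0], [412.0, 372.0, 30.0], [411.0, 464.0, 30.0]]
cap@88 [[545. 415.  88.]] socket@90 [[475. 220.  90.]]
mug,jar [[717. 312.  90.]
 [732. 195.  90.]]
```

View pics/top_crop.png

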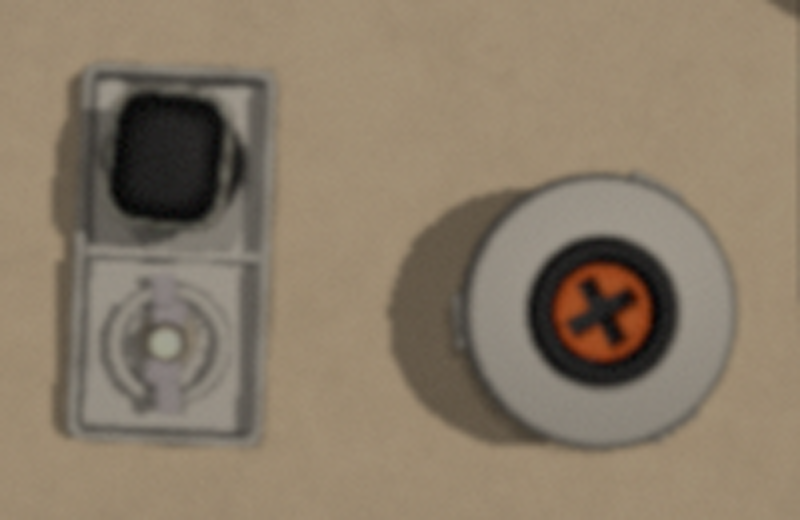

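View pics/scene_crop.png

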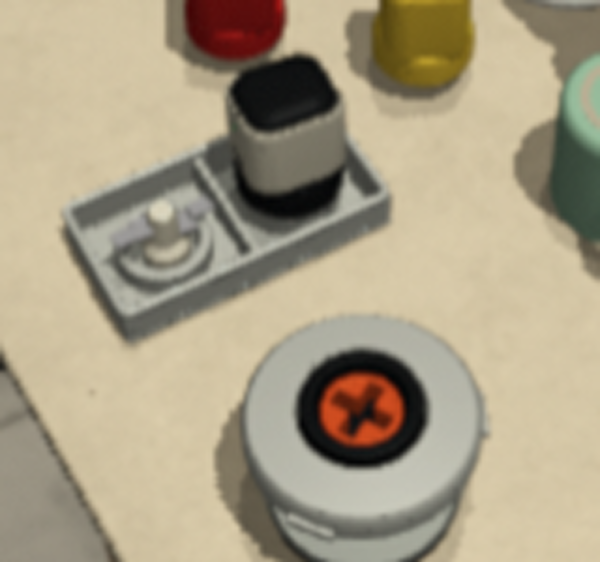

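The crops confirm the choice: a charcoal-capped cream head in the far pocket (crop 168,157), the spare blade in the near pocket (165,342), and the orange socket with its cross at (602,311). Next come the precise measurements.

```bash
cat > meas.py <<'E'
from h import *
def comp(m,near):
    k,l,st,ce=cv2.connectedComponentsWithStats(m.astype(np.uint8))
    i=min((i for i in range(1,k) if st[i][4]>30),key=lambda i:np.hypot(*(ce[i]-near))); return (l==i).astype(np.uint8),st[i],ce[i]
def contour_plane(c,m,z):
    cn=max(cv2.findContours(m,cv2.RETR_EXTERNAL,cv2.CHAIN_APPROX_NONE)[0],key=cv2.contourArea).reshape(-1,2)
    return plane(c,cv2.convexHull(cn.astype(np.float32)).reshape(-1,2),z)[:,:2].astype(np.float32)
def cross(c,zm=90,near=None):
    """orange disc top: centre and cross angle (mod 90) in the mouth plane, rectified"""
    x0,y0=near; N=6; W=60 # px/mm 
    g=np.arange(-30,30,1/N); X,Y=np.meshgrid(x0+g,y0+g)
    p=proj(c,np.c_[X.ravel(),Y.ravel(),np.full(X.size,zm)]).astype(np.float32).reshape(*X.shape,2)
    im=cv2.remap(c["image"],p[...,0].copy(),p[...,1].copy(),cv2.INTER_CUBIC)
    return im,N
E
python3 - <<'E'
from meas import *
c=cap("top"); im=c["image"]
v=im.max(2)
m,st,ce=comp(cv2.GaussianBlur(v,(3,3),0)<55,(262,228)); print("cap",st,ce)
P=contour_plane(c,m,108); r=cv2.minAreaRect(P); print(r, cv2.boxPoints(r).round(1).tolist())
r,N=cross(c,90,(475,220)); cv2.imwrite("pics/rect.png",cv2.resize(r[:,:,::-1],(540,540)))
hsv=cv2.cvtColor(r,cv2.COLOR_RGB2HSV); o=((hsv[...,1]>150)&(hsv[...,0]<18)&(hsv[...,2]>80)).astype(np.uint8)
cn=max(cv2.findContours(o,cv2.RETR_EXTERNAL,cv2.CHAIN_APPROX_NONE)[0],key=cv2.contourArea)
(e,ax,an)=cv2.fitEllipse(cn); print("disc",475-30+e[0]/N,220-30+e[1]/N,np.array(ax)/N)
disc=cv2.drawContours(np.zeros_like(o),[cv2.convexHull(cn)],-1,1,-1); cr=(disc&(1-o))
Y,X=np.nonzero(cr); x=(X-e[0])/N; y=(Y-e[1])/N; print("cross c",x.mean(),y.mean())
rr=np.hypot(x,y); k=(rr>7)&(rr<19); a=np.arctan2(y,x)[k]; z=np.exp(4j*a).mean(); print("ang",np.degrees(np.angle(z))/4,abs(z),k.sum())
E
```

```text
cap [247 213  29  33 807] [261.21685254 229.20198265]
((542.6025390625, 417.720703125), (49.08073806762695, 56.72575759887695), 84.10357666015625) [[511.8999938964844, 396.20001220703125], [568.2999877929688, 390.3999938964844], [573.2999877929688, 439.20001220703125], [516.9000244140625, 445.0]]
disc 475.04506429036456 220.26758321126303 [43.91767375 44.19613647]
cross c 0.1885719148038482 0.01366270323560628
ang 28.83164643527071 0.6970169638846083 9448
```

View pics/rect.png

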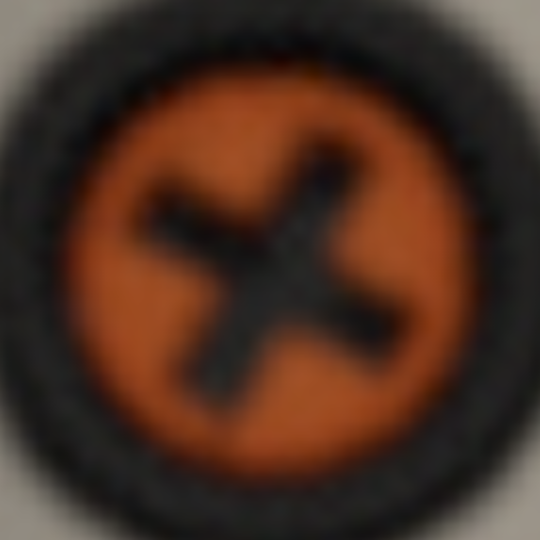

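```bash
cat > plan.py <<'E'
from h import *
def plan(x,y,z,az):
    s=ctrl.sense(); R=rot(s); p=s["eef_pos"]
    cur=np.degrees(np.arctan2(R[1,1],R[0,1])); d=(az-cur+90)%180-90
    a=np.radians(cur+d); Y=np.array([np.cos(a),np.sin(a),0]); X=np.array([0,0,-1.]); G=np.c_[X,Y,np.cross(X,Y)]
    rv=Rn.from_matrix(R.T@G).as_rotvec()
    print("tcp",p.round(1),"jaw az",round(cur,1),"q6",round(s["joints"][5],3),"F",s["force"].round(1),"M",s["wrist_torque"].round(2),"g",round(s["grip_width"],3),"t",round(s["time_s"],2))
    print("turn (tool) rotvec",rv.round(4)); D=np.array([x,y,z])-p
    print("then shift m in turned tool axes",(G.T@D/1000).round(4)," | in current axes",(R.T@D/1000).round(4))
E
python3 -c "
from plan import *
plan(542.6,417.7,150,84)"
```

```text
tcp [185.3 491.1 208.5] jaw az 69.3 q6 -0.223 F [-0.1  0.4 -0.8] M [ 0.01 -0.03 -0.02] g 1.002 t 0.35
turn (tool) rotvec [-2.561e-01 -1.000e-04  3.000e-04]
then shift m in turned tool axes [ 0.0585 -0.0357  0.363 ]  | in current axes [0.0585 0.0574 0.3602]
```

```bash
python3 -c "
from plan import *
plan(475,220,215,84)"; python3 -m jog '[[[0,0,0,-0.128,0,0],[0,0,0,-0.128,0,0]]]' 0 40
python3 -c "
from plan import *
plan(475,220,215,84)"
```

```text
tcp [185.3 491.1 208.5] jaw az 69.3 q6 -0.223 F [-0.1  0.4 -0.8] M [ 0.01 -0.03 -0.02] g 1.002 t 0.35
turn (tool) rotvec [-2.561e-01 -1.000e-04  3.000e-04]
then shift m in turned tool axes [-0.0065 -0.2394  0.3164]  | in current axes [-0.0065 -0.1514  0.3667]
time_s: 0.6
eef_pos: [185.3, 491.2, 208.5]
ee_rot: [0.706, 0.035, 0.706, -0.036]
force: [0.5, 0.5, -0.0]
grip_width: 0.995
tcp [185.3 491.2 208.5] jaw az 84.2 q6 -0.484 F [ 0.5  0.5 -0. ] M [-0.05 -0.02  0.  ] g 0.995 t 0.6
turn (tool) rotvec [ 0.0041 -0.0001  0.0002]
then shift m in turned tool axes [-0.0065 -0.2394  0.3164]  | in current axes [-0.0064 -0.2407  0.3154]
```

```bash
python3 -m jog '[[[-0.0006,-0.024,0.0316,0,0,0],[-0.0006,-0.024,0.0316,0,0,0],[-0.0006,-0.024,0.0316,0,0,0],[-0.0006,-0.024,0.0316,0,0,0],[-0.0006,-0.024,0.0316,0,0,0],[-0.0006,-0.024,0.0316,0,0,0],[-0.0006,-0.024,0.0316,0,0,0],[-0.0006,-0.024,0.0316,0,0,0],[-0.0006,-0.024,0.0316,0,0,0],[-0.0006,-0.024,0.0316,0,0,0],[0,0,0,0,0,0],[0,0,0,0,0,0]]]'
python3 - <<'E'
from meas import *
from plan import plan
c=cap("wrist"); cv2.imwrite("pics/w1.png",c["image"][:,:,::-1])
plan(542.6,417.7,215,84)
for name,c in (("w",c),("top",cap("top"))):
  x0,y0=475,220
  r,N=cross(c,90,(x0,y0)); cv2.imwrite(f"pics/rect1{name}.png",cv2.resize(r[:,:,::-1],(400,400)))
  hsv=cv2.cvtColor(r,cv2.COLOR_RGB2HSV); o=((hsv[...,1]>150)&(hsv[...,0]<18)&(hsv[...,2]>80)).astype(np.uint8)
  cn=max(cv2.findContours(o,cv2.RETR_EXTERNAL,cv2.CHAIN_APPROX_NONE)[0],key=cv2.contourArea)
  e,ax,an=cv2.fitEllipse(cn); print(name,"disc",x0-30+e[0]/N,y0-30+e[1]/N,np.array(ax)/N)
E
```

```text
time_s: 2.1
eef_pos: [474.1, 219.8, 214.5]
ee_rot: [0.706, 0.037, 0.706, -0.037]
force: [0.0, 0.1, 0.9]
grip_width: 1.004
tcp [473.9 220.1 214.6] jaw az 84.0 q6 -1.257 F [-0.6  0.1 -1.2] M [-0.04 -0.02 -0.03] g 0.999 t 2.15
turn (tool) rotvec [ 0.0007 -0.0003 -0.0001]
then shift m in turned tool axes [-0.0004  0.2037  0.0476]  | in current axes [-0.0004  0.2037  0.0478]
w disc 473.24147033691406 219.27802276611328 [42.82572428 43.94606527]
top disc 490.74554951985675 230.79182942708334 [ 6.5817248  15.56228765]
```

View pics/w1.png

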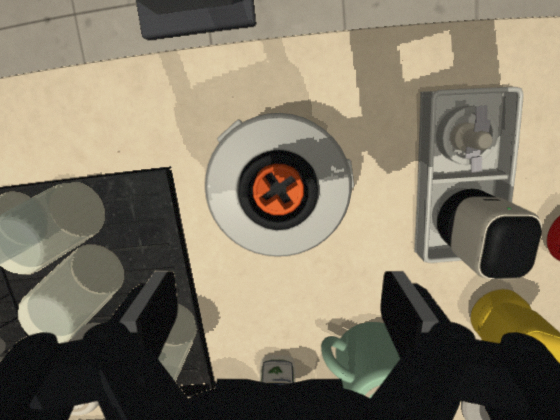

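View pics/rect1w.png

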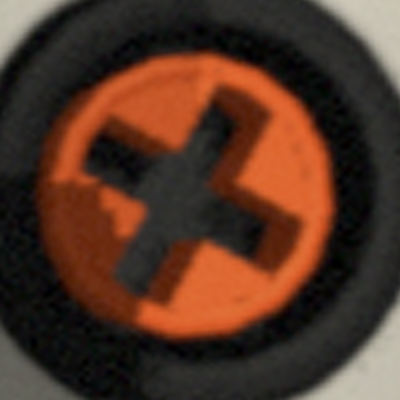

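```bash
python3 -m jog '[[[0,0,0,-0.1485,0,0],[0,0,0,-0.1485,0,0],[0,0,0,-0.1485,0,0],[0,0,0,-0.1485,0,0],[0,0,0,0,0,0]]]'
python3 - <<'E'
from meas import *
from plan import plan
plan(473.3,219.3,215,118)
c=cap("wrist"); cv2.imwrite("pics/w2.png",c["image"][:,:,::-1])
x0,y0=475,220
r,N=cross(c,90,(x0,y0)); cv2.imwrite("pics/rect2w.png",cv2.resize(r[:,:,::-1],(400,400)))
hsv=cv2.cvtColor(r,cv2.COLOR_RGB2HSV); o=((hsv[...,1]>150)&(hsv[...,0]<18)&(hsv[...,2]>80)).astype(np.uint8)
cn=max(cv2.findContours(o,cv2.RETR_EXTERNAL,cv2.CHAIN_APPROX_NONE)[0],key=cv2.contourArea)
e,ax,an=cv2.fitEllipse(cn); print("disc",x0-30+e[0]/N,y0-30+e[1]/N,np.array(ax)/N)
cs=cap("scene"); hsv=cv2.cvtColor(cs["image"],cv2.COLOR_RGB2HSV)
o=(hsv[...,1]>150)&(hsv[...,0]<18)&(hsv[...,2]>80)
n,l,st,ce=cv2.connectedComponentsWithStats(o.astype(np.uint8))
for i in range(1,n):
  if st[i][4]>80 :
    cn=max(cv2.findContours((l==i).astype(np.uint8),0,cv2.CHAIN_APPROX_NONE)[0],key=cv2.contourArea)
    P=plane(cs,cv2.convexHull(cn).reshape(-1,2),90)[:,:2].astype(np.float32); print("scene",cv2.minAreaRect(P),st[i])
E
```

```text
time_s: 2.82
eef_pos: [474.0, 220.1, 214.7]
ee_rot: [0.686, -0.171, 0.686, 0.171]
force: [-1.1, -0.8, -0.4]
grip_width: 0.998
tcp [474.  220.1 214.7] jaw az 118.0 q6 -1.85 F [-1.1 -0.8 -0.4] M [-0.04 -0.04  0.05] g 0.998 t 2.83
turn (tool) rotvec [0.0003 0.0002 0.    ]
then shift m in turned tool axes [-0.0003 -0.0003 -0.001 ]  | in current axes [-0.0003 -0.0003 -0.001 ]
disc 473.20387268066406 218.52576192220053 [42.63970439 43.97300212]
scene ((473.09564208984375, 219.10284423828125), (40.17295837402344, 42.91614532470703), 57.94477081298828) [255 280  23  19 316]
```

View pics/rect2w.png

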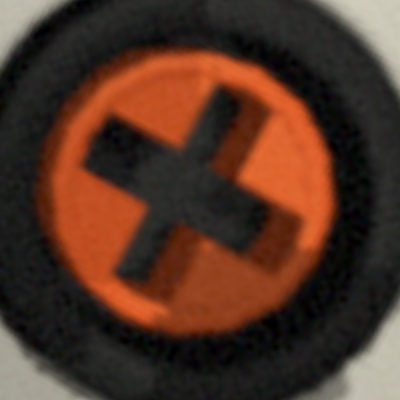

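```bash
python3 -m jog '[[[0,0,0,0.1485,0,0],[0,0,0,0.1485,0,0],[0,0,0,0.1485,0,0],[0,0,0,0.1485,0,0],[0,0.034,0.008,0,0,0],[0,0.034,0.008,0,0,0],[0,0.034,0.008,0,0,0],[0,0.034,0.008,0,0,0],[0,0.034,0.008,0,0,0],[0,0.034,0.008,0,0,0],[0,0,0,0,0,0],[0,0,0,0,0,0]]]'
python3 - <<'E'
from meas import *
from plan import plan
plan(542.6,417.7,215,84)
c=cap("wrist"); cv2.imwrite("pics/w3.png",c["image"][:,:,::-1])
E
```

```text
time_s: 4.42
eef_pos: [543.4, 417.0, 214.5]
ee_rot: [0.706, 0.037, 0.706, -0.038]
force: [0.1, -0.4, -0.2]
grip_width: 0.998
tcp [543.4 417.  214.5] jaw az 83.9 q6 -0.981 F [ 0.1 -0.4 -0.2] M [-0.01 -0.05  0.  ] g 0.998 t 4.42
turn (tool) rotvec [-0.0012 -0.0003  0.0004]
then shift m in turned tool axes [-0.0005  0.0006 -0.0008]  | in current axes [-0.0005  0.0006 -0.0008]
```

View pics/w3.png

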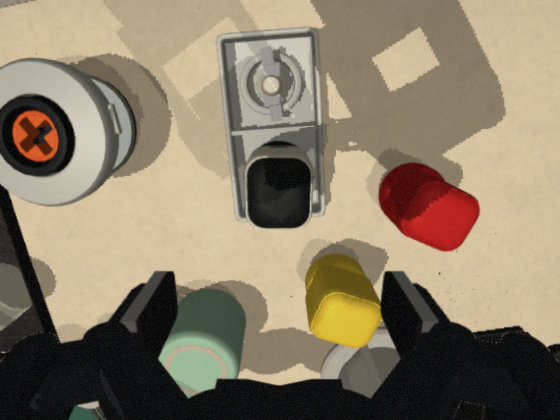

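Run:
```python
from meas import *
from plan import plan
c=cap("wrist"); x0,y0=543,417; N=6
for z in (108,):
  g=np.arange(-45,45,1/N); X,Y=np.meshgrid(x0+g,y0+g)
  p=proj(c,np.c_[X.ravel(),Y.ravel(),np.full(X.size,z)]).astype(np.float32).reshape(*X.shape,2)
  im=cv2.remap(c["image"],p[...,0].copy(),p[...,1].copy(),cv2.INTER_CUBIC)
  cv2.imwrite("pics/rh.png",im[:,:,::-1])
v=cv2.GaussianBlur(c["image"].max(2),(3,3),0)
for th in (45,60):
  m,st,ce=comp(v<th,(280,195)); print(st,ce); P=contour_plane(c,m,106); print(th,cv2.minAreaRect(P))
```

```text
[ 249  158   62   69 3728] [279.1748927  191.20976395]
45 ((541.0726928710938, 417.5289611816406), (47.86809158325195, 56.36994171142578), 82.53363800048828)
[ 248  158   63   69 3983] [278.73512428 191.7737886 ]
60 ((541.03173828125, 417.25299072265625), (49.06804656982422, 55.81525421142578), 83.91352081298828)
```

View pics/rh.png

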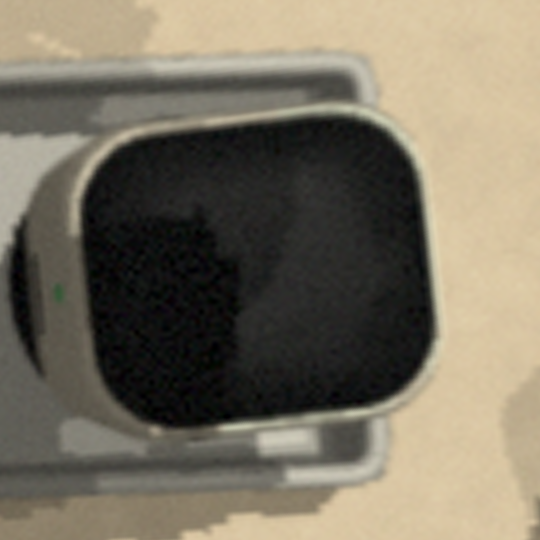

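```bash
python3 -m jog '[[[0.03,0,-0.001,0,0,0],[0.03,0,0,0,0,0],[0.03,0,0,0,0,0],[0.03,0,0,0,0,0],[0.0255,0,0,0,0,0],[0,0,0,0,0,0],[0,0,0,0,0,0]]]' 0 80
python3 - <<'E'
from meas import *
from plan import plan
plan(542.4,417.3,69,84)
c=cap("scene"); cv2.imwrite("pics/s4.png",cv2.resize(c["image"][150:290,160:340,::-1],None,fx=4,fy=4))
E
```

```text
time_s: 5.4
eef_pos: [543.2, 417.5, 70.8]
ee_rot: [0.707, 0.038, 0.705, -0.037]
force: [0.6, 0.3, 0.7]
grip_width: 1.002
tcp [543.2 417.5  70.8] jaw az 84.0 q6 -0.981 F [0.6 0.3 0.7] M [-0.01 -0.01 -0.05] g 1.002 t 5.4
turn (tool) rotvec [-0.0006  0.0019 -0.0013]
then shift m in turned tool axes [ 0.0018 -0.0002 -0.0008]  | in current axes [ 0.0018 -0.0003 -0.0008]
```

View pics/s4.png

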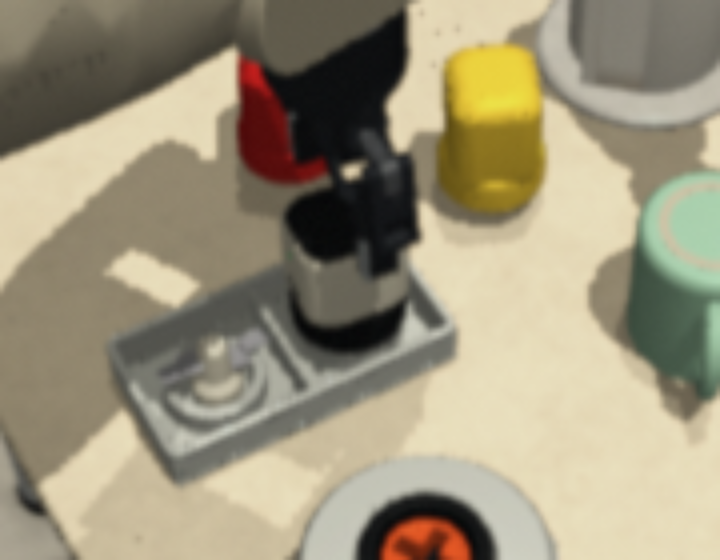

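The fingers straddle the head correctly (pad at crop 385,220). Closing now.

```bash
python3 -m jog '[[[0,0,0,0,0,0],[0,0,0,0,0,0],[0,0,0,0,0,0],[0,0,0,0,0,0],[0,0,0,0,0,0],[0,0,0,0,0,0]]]' 255 80
python3 -m jog '[[[-0.01,0,0,0,0,0],[-0.02,0,0,0,0,0],[-0.03,0,0,0,0,0],[-0.03,0,0,0,0,0],[-0.03,0,0,0,0,0],[-0.005,0,0,0,0,0],[0,0,0,0,0,0],[0,0,0,0,0,0]]]'
python3 - <<'E'
from meas import *
from plan import plan
plan(474.2,219.2,195,118)
for n in ("scene","wrist"):
  c=cap(n); cv2.imwrite(f"pics/{n}5.png",c["image"][:,:,::-1])
E
```

```text
time_s: 6.2
eef_pos: [543.1, 417.4, 70.7]
ee_rot: [0.707, 0.037, 0.705, -0.037]
force: [-1.1, -3.0, 7.1]
grip_width: 0.614
time_s: 7.2
eef_pos: [542.1, 417.2, 192.3]
ee_rot: [0.705, 0.037, 0.707, -0.038]
force: [-0.2, 0.2, -3.9]
grip_width: 0.611
tcp [542.1 417.2 192.3] jaw az 84.0 q6 -0.981 F [-0.2  0.2 -3.9] M [-0.01 -0.03  0.05] g 0.611 t 7.2
turn (tool) rotvec [-0.5935 -0.0029  0.0008]
then shift m in turned tool axes [-0.0027 -0.1429 -0.1529]  | in current axes [-0.0023 -0.204  -0.0468]
```

View pics/scene5.png

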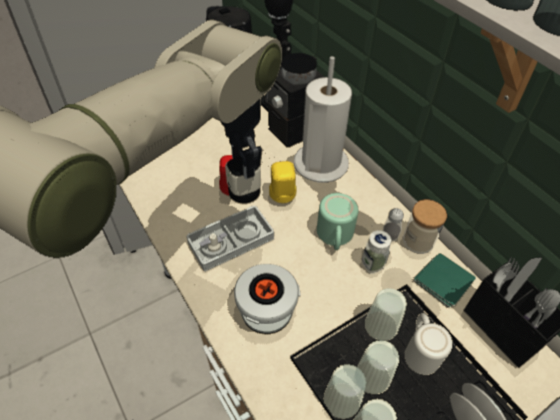

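View pics/wrist5.png

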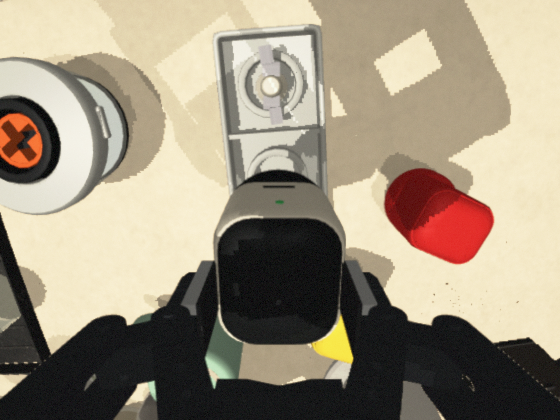

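Run:
```python
from meas import *
s=ctrl.sense(); R=rot(s); p=s["eef_pos"]
c=cap("wrist"); v=cv2.GaussianBlur(c["image"].max(2),(3,3),0)
for th in (45,60):
  # cap mask limited to region above gripper body
  m=(v<th); m[:, :218]=0; m[:,342:]=0; m[:236]=0; m[348:]=0
  m,st,ce=comp(cv2.morphologyEx(m.astype(np.uint8),cv2.MORPH_OPEN,np.ones((9,9))),(280,290)); print(st,ce)
  P=contour_plane(c,m,p[2]+37.3); q=(np.c_[P,np.full(len(P),p[2])]-p)@R
  print(th,cv2.minAreaRect(q[:,1:].astype(np.float32)), (q[:,1:].max(0)+q[:,1:].min(0))/2)
```

```text
[  219   236   122   107 12122] [279.09800363 286.33171094]
45 ((0.3337593078613281, 0.256256103515625), (48.9235725402832, 48.17239761352539), 89.98241424560547) [0.33217899 0.25469196]
[  218   236   124   108 12322] [279.14705405 286.61321214]
60 ((0.6304588317871094, 0.5135536193847656), (49.43750762939453, 49.12987518310547), 89.98131561279297) [0.6303199  0.51177864]
```

Run:
```python
from meas import *
c=cap("wrist"); cv2.imwrite("pics/w6.png",cv2.resize(c["image"][160:360,180:380,::-1].astype(float).clip(0,127).astype(np.uint8)*2,None,fx=3,fy=3,interpolation=cv2.INTER_CUBIC))
```

```text
(no output)
```

View pics/w6.png

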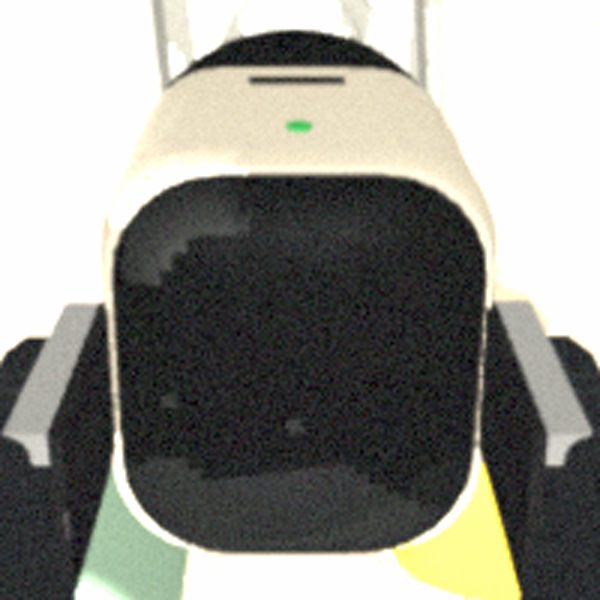

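Run:
```python
from meas import *
s=ctrl.sense(); R=rot(s); p=s["eef_pos"]; c=cap("wrist")
for h in (35,37,39):
  P=plane(c,[[280,218.3],[280,344],[218.3,280],[341.7,280]],p[2]+h); P[:,2]=p[2]; q=(P-p)@R
  print(h,q[:,1:].round(2).tolist(),"mid z",q[:2,2].mean().round(2),"mid y",q[2:,1].mean().round(2))
```

```text
35 [[0.65, -30.65], [0.72, 27.53], [-24.52, -3.99], [25.89, -3.99]] mid z -1.56 mid y 0.68
37 [[0.64, -31.33], [0.71, 25.95], [-24.14, -5.09], [25.49, -5.09]] mid z -2.69 mid y 0.68
39 [[0.63, -32.02], [0.71, 24.36], [-23.76, -6.19], [25.09, -6.19]] mid z -3.83 mid y 0.67
```

```bash
python3 -m jog '[[[0,0,0,-0.1485,0,0],[0,0,0,-0.1485,0,0],[0,0,0,-0.1485,0,0],[0,0,0,-0.1485,0,0],[0,0,0,0,0,0]]]'
python3 -c "
from plan import *
plan(475.2,219.4,185,118)"
```

```text
time_s: 8.07
eef_pos: [542.6, 417.4, 193.9]
ee_rot: [0.686, -0.171, 0.686, 0.171]
force: [-0.1, -1.1, -3.0]
grip_width: 0.61
tcp [542.6 417.4 193.9] jaw az 118.0 q6 -1.574 F [-0.1 -1.1 -3. ] M [ 0.06 -0.01  0.02] g 0.61 t 8.07
turn (tool) rotvec [-0.0008 -0.0002 -0.    ]
then shift m in turned tool axes [ 0.0089 -0.1432 -0.1524]  | in current axes [ 0.009  -0.1433 -0.1523]
```

```bash
python3 -m jog '[[[0,-0.0179,-0.019,0,0,0],[0,-0.0179,-0.019,0,0,0],[0,-0.0179,-0.019,0,0,0],[0,-0.0179,-0.019,0,0,0],[0,-0.0179,-0.019,0,0,0],[0,-0.0179,-0.019,0,0,0],[0.004,-0.0179,-0.019,0,0,0],[0.005,-0.0179,-0.019,0,0,0],[0,0,0,0,0,0],[0,0,0,0,0,0],[0,0,0,0,0,0]]]'
python3 - <<'E'
from meas import *
from plan import plan
plan(475.2,219.4,185,118)
for n,(a,b,w,h) in {"scene":(190,200,150,140),"top":(320,210,110,110),"wrist":(0,0,560,420)}.items():
  c=cap(n); f=1 if n=="wrist" else 4; cv2.imwrite(f"pics/{n}7.png",cv2.resize(c["image"][b:b+h,a:a+w,::-1],None,fx=f,fy=f,interpolation=cv2.INTER_CUBIC))
E
```

```text
time_s: 9.45
eef_pos: [475.9, 220.2, 185.2]
ee_rot: [0.686, -0.171, 0.686, 0.171]
force: [0.4, 0.6, -4.6]
grip_width: 0.613
tcp [475.9 220.2 185.2] jaw az 118.0 q6 -1.85 F [ 0.4  0.6 -4.6] M [ 0.04 -0.   -0.01] g 0.613 t 9.45
turn (tool) rotvec [0.0004 0.0005 0.    ]
then shift m in turned tool axes [ 0.0002 -0.0004 -0.001 ]  | in current axes [ 0.0002 -0.0004 -0.001 ]
```

View pics/scene7.png

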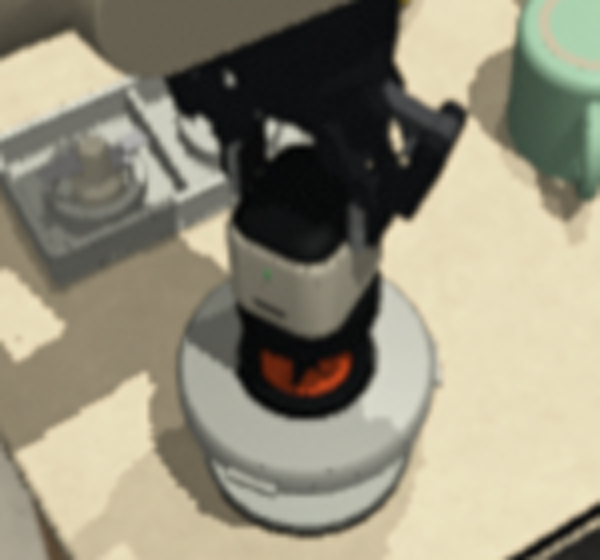

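View pics/wrist7.png

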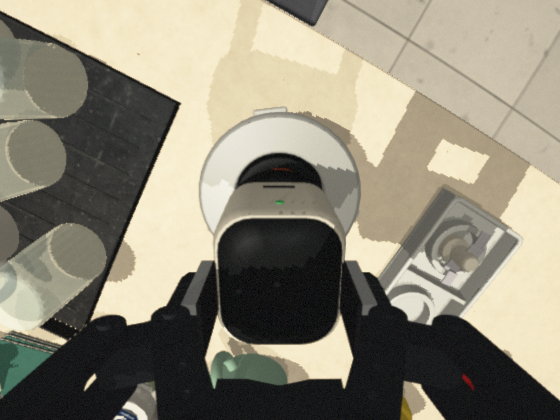

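```bash
python3 -m jog '[[[0.009,0,-0.001,0,0,0],[0.009,0,0,0,0,0],[0.008,0,0,0,0,0],[0,0,0,0,0,0],[0,0,0,0,0,0]]]'
python3 -m jog '[[[0.0015,0,0,0,0,0],[0.0015,0,0,0,0,0],[0.001,0,0,0,0,0],[0.001,0,0,0,0,0],[0,0,0,0,0,0],[0,0,0,0,0,0]]]'
python3 -c "
from plan import *
plan(475.2,219.4,150.7,118)"
```

```text
time_s: 10.22
eef_pos: [475.0, 219.1, 159.3]
ee_rot: [0.686, -0.171, 0.686, 0.171]
force: [-0.6, 0.7, -3.7]
grip_width: 0.611
time_s: 10.98
eef_pos: [474.9, 219.1, 154.1]
ee_rot: [0.686, -0.171, 0.686, 0.171]
force: [-0.5, -0.6, -3.6]
grip_width: 0.61
tcp [474.9 219.1 154.1] jaw az 118.0 q6 -1.852 F [-0.5 -0.6 -3.6] M [-0.    0.04  0.03] g 0.61 t 10.97
turn (tool) rotvec [ 0.0005  0.     -0.    ]
then shift m in turned tool axes [0.0034 0.0001 0.0004]  | in current axes [0.0034 0.0001 0.0004]
```

```bash
python3 -m jog '[[[0.001,0,0,0,0,0],[0.001,0,0,0,0,0],[0,0,0,0,0,0]]]'
python3 -m jog '[[[0.001,0,0,0,0,0],[0.001,0,0,0,0,0],[0,0,0,0,0,0]]]'
python3 -c "
from plan import *
plan(475.2,219.4,148,118)"
```

```text
time_s: 11.35
eef_pos: [474.8, 219.1, 152.0]
ee_rot: [0.686, -0.171, 0.686, 0.171]
force: [0.7, 1.1, -4.7]
grip_width: 0.613
time_s: 11.72
eef_pos: [474.7, 219.3, 149.9]
ee_rot: [0.686, -0.171, 0.686, 0.171]
force: [-0.2, 1.3, -3.2]
grip_width: 0.61
tcp [474.7 219.3 149.9] jaw az 118.0 q6 -1.852 F [-0.2  1.3 -3.2] M [0.31 0.11 0.03] g 0.61 t 11.72
turn (tool) rotvec [ 0.0006 -0.0002 -0.0004]
then shift m in turned tool axes [ 0.0019 -0.0001  0.0005]  | in current axes [ 0.0019 -0.0001  0.0005]
```

It has meshed: about 5 mm deep with no vertical reaction and about 1 N sideways. I'll keep going in small steps.

```bash
python3 -m jog '[[[0.001,0,0,0,0,0],[0.001,0,0,0,0,0],[0.001,0,0,0,0,0],[0,0,0,0,0,0]]]'
python3 -c "
from plan import *
plan(475.2,219.4,148,118)"
python3 -m jog '[[[0.001,0,0,0,0,0],[0.001,0,0,0,0,0],[0,0,0,0,0,0]]]'
python3 -c "
from plan import *
plan(475.2,219.4,139.5,118)"
```

```text
time_s: 12.22
eef_pos: [474.7, 219.2, 147.0]
ee_rot: [0.686, -0.171, 0.686, 0.171]
force: [-0.9, 2.0, -4.1]
grip_width: 0.61
tcp [474.7 219.2 147. ] jaw az 118.0 q6 -1.852 F [-0.9  2.  -4.1] M [0.62 0.21 0.02] g 0.61 t 12.22
turn (tool) rotvec [ 0.0006 -0.0002 -0.0003]
then shift m in turned tool axes [-0.001  -0.0001  0.0005]  | in current axes [-0.001  -0.0001  0.0005]
time_s: 12.6
eef_pos: [475.0, 219.2, 145.4]
ee_rot: [0.686, -0.171, 0.686, 0.171]
force: [-0.7, 2.9, 2.8]
grip_width: 0.615
tcp [475.  219.2 145.4] jaw az 118.0 q6 -1.852 F [-0.7  2.9  2.8] M [ 0.78  0.37 -0.  ] g 0.615 t 12.6
turn (tool) rotvec [0.0005 0.0008 0.    ]
then shift m in turned tool axes [0.0059 0.0001 0.0002]  | in current axes [0.0059 0.0001 0.0002]
```

```bash
python3 -m jog '[[[0,0.0005,0.0002,0,0,0],[0,0.0005,0.0002,0,0,0],[0.001,0,0,0,0,0],[0.001,0,0,0,0,0],[0,0,0,0,0,0]]]'
python3 -c "
from plan import *
plan(475.2,219.4,139.5,118)"
python3 -m jog '[[[0.001,0,0,0,0,0],[0.001,0,0,0,0,0],[0,0,0,0,0,0]]]'
python3 -c "
from plan import *
plan(475.2,219.4,139.5,118)"
```

```text
time_s: 13.22
eef_pos: [475.0, 219.9, 143.1]
ee_rot: [0.686, -0.171, 0.686, 0.171]
force: [1.1, -3.0, 2.4]
grip_width: 0.608
tcp [475.  219.9 143.1] jaw az 118.0 q6 -1.85 F [ 1.1 -3.   2.4] M [-0.58 -0.29  0.02] g 0.608 t 13.22
turn (tool) rotvec [0.0005 0.0001 0.0008]
then shift m in turned tool axes [ 0.0036 -0.0005  0.    ]  | in current axes [ 0.0036 -0.0005  0.    ]
time_s: 13.6
eef_pos: [474.9, 220.0, 141.2]
ee_rot: [0.686, -0.171, 0.686, 0.171]
force: [2.0, -4.1, 3.8]
grip_width: 0.609
tcp [474.9 220.  141.2] jaw az 118.0 q6 -1.85 F [ 2.  -4.1  3.8] M [-0.89 -0.42 -0.03] g 0.609 t 13.6
turn (tool) rotvec [0.0005 0.0002 0.0006]
then shift m in turned tool axes [ 0.0017 -0.0006 -0.    ]  | in current axes [ 0.0017 -0.0006 -0.    ]
```

```bash
python3 -m jog '[[[0,-0.0005,0,0,0,0],[0.001,0,0,0,0,0],[0.001,0,0,0,0,0],[0,0,0,0,0,0]]]'
python3 -c "
from plan import *
plan(475.2,219.4,139.5,118)"
python3 -m jog '[[[0.0005,0,0,0,0,0],[0.0005,0,0,0,0,0],[0,0,0,0,0,0]]]'
python3 -c "
from plan import *
plan(475.2,219.4,139.5,118)"
```

```text
time_s: 14.1
eef_pos: [475.1, 219.9, 139.3]
ee_rot: [0.686, -0.171, 0.686, 0.171]
force: [1.3, -2.5, 5.3]
grip_width: 0.61
tcp [475.1 219.9 139.3] jaw az 118.0 q6 -1.851 F [ 1.3 -2.5  5.3] M [-0.56 -0.2   0.04] g 0.61 t 14.1
turn (tool) rotvec [ 0.0005  0.0004 -0.    ]
then shift m in turned tool axes [-0.0002 -0.0005 -0.0001]  | in current axes [-0.0002 -0.0005 -0.0001]
time_s: 14.48
eef_pos: [475.4, 219.9, 139.2]
ee_rot: [0.687, -0.171, 0.685, 0.171]
force: [-0.4, -2.7, 11.3]
grip_width: 0.61
tcp [475.4 219.9 139.2] jaw az 118.0 q6 -1.851 F [-0.4 -2.7 11.3] M [-0.59  0.19  0.01] g 0.61 t 14.47
turn (tool) rotvec [0.0005 0.0017 0.0003]
then shift m in turned tool axes [-0.0003 -0.0004 -0.0004]  | in current axes [-0.0003 -0.0004 -0.0004]
```

```bash
python3 -m jog '[[[0,-0.0003,0,0,0,0],[0.0005,0,0,0,0,0],[0,0,0,0,0,0],[0,0,0,0,0,0],[0,0,0,0,0,0],[0,0,0,0,0,0]]]'
python3 - <<'E'
from meas import *
from plan import plan
plan(475.2,219.4,139.5,118)
for n,(a,b,w,h) in {"scene":(170,180,170,150),"top":(220,90,200,220)}.items():
  c=cap(n); f=4 if n=="scene" else 2.7; cv2.imwrite(f"pics/{n}8.png",cv2.resize(c["image"][b:b+h,a:a+w,::-1],None,fx=f,fy=f,interpolation=cv2.INTER_CUBIC))
E
```

```text
time_s: 15.22
eef_pos: [475.5, 219.8, 139.0]
ee_rot: [0.687, -0.171, 0.685, 0.171]
force: [-1.5, -4.1, 15.1]
grip_width: 0.608
tcp [475.5 219.8 139. ] jaw az 118.0 q6 -1.851 F [-1.5 -4.1 15.1] M [-0.39  0.41 -0.01] g 0.608 t 15.22
turn (tool) rotvec [0.0005 0.0021 0.    ]
then shift m in turned tool axes [-0.0005 -0.0003 -0.0005]  | in current axes [-0.0005 -0.0003 -0.0005]
```

View pics/scene8.png

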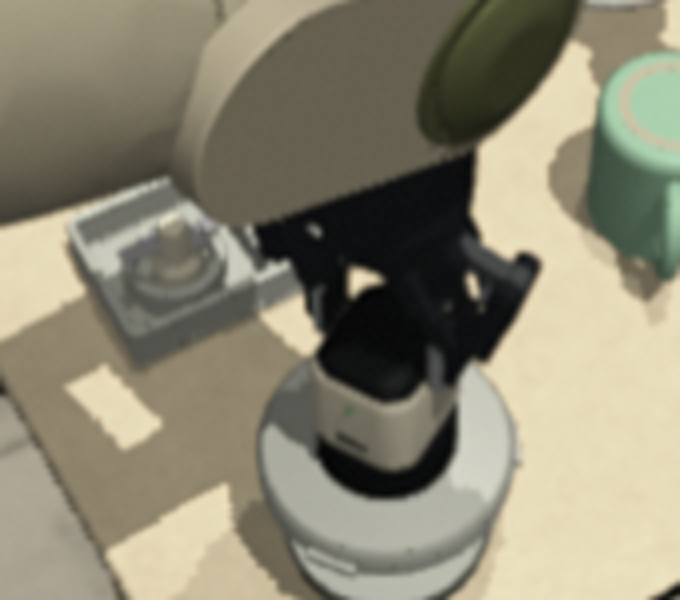

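The head is fully seated: no orange shows and the foot sits on the collar (crop 390,470). The tool height matches the stop at about 139.2 mm, so the head hasn't slipped. Handing in.

```bash
python3 -c "
from rig import workorder, ctrl
print(workorder.finish_job()); s=ctrl.sense(); print(s['time_s'],s['eef_pos'],s['force'],s['grip_width'])"
```

```text
the job is handed in; nothing more can be done
None
the job is handed in; nothing more can be done
```

The power head is in the chopper's socket and held pressed on the start collar, and I handed the job in at about 15 s. No verdict was reported.

- **What I did:** I gripped the cream head in the tray's far pocket across its flats at 80 N and lifted it clear. I then turned it 34° to match the cross in the socket and lowered it. It entered the socket with no vertical push-back, and I pressed it to the collar's stop.
- **Depth:** The tool stopped at 139.0 mm, against 139.2 mm predicted for the collar stop (drive 15.5 mm deep). That suggests the head did not slip in the fingers.
- **Push and tilt:** The push on the collar is about 19 N, and the tool is within about 0.003 rad of vertical.
- **Last picture:** The foot sits flush on the collar with no orange showing. The spare blade and mug stand where they were; the jar was outside that crop and I did not look at it again.
- **What disagreed:**
  - The cameras differed by 1–2 mm on the socket's centre, so I corrected sideways while pressing. A side load of about 4 N remained at the end.
  - I did not measure the centring in the socket directly; it rests on the drive having gone in freely.

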